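# Add two parcels to the outgoing rack and close the end stop

## Task

Two slim parcels are standing on the packing bench on their long edges: stand both of them upright on the bed of the outgoing rack, in the row with the two parcels already there, and slide the rack's end stop up so that it holds all four snugly against the end wall with no gaps. Set the parcels down rather than dropping them, push gently so that the row is not crushed and nothing is knocked over, and leave everything else on the bench where it is.

Things in the scene. Friction and masses are not known exactly. Their poses are not given: they have to be found in the camera images.
- rack: outgoing rack of grey sheet metal, fixed to the bench, its raised bed on feet. Origin: under its centre, at bench height; x across the bed, y along the bed towards the end wall (to the robot's left), z up. The bed's top is 44 above the bench; bed 410 long (y), 182 wide (x) between two 3 mm lips standing 12 above the bed along its long sides
- end_wall (a point): foot of the fixed end wall: middle of its inner face at bed height, 200 mm from the rack's centre along the rack's y. The wall stands 135 above the bed. In the row the parcels stand with their thickness along the rack's y and their 165 mm length across the bed, between the lips
- end_stop (a joint): travel (m) of the sliding end stop along the rack's y: 0 at the open end, growing towards the wall, at most 0.300. Its steel plate (172 wide, 90 high, 4 thick) faces the wall; clear gap from plate to wall = 0.325 minus this value. A 75 mm long shoe and two bent tubes are behind the plate. It slides against about 3 N of friction, stays where left, does not spring back
- stop_bar (a point): middle of the end stop's grab bar: black round bar, 12 diameter, 110 long, lying across the rack (along its x), 135 above the bed, its axis 45 behind the plate's front face (on the side away from the wall); moves with the stop. Can be pinched from above, fingers on its two sides; higher than plate and parcels. Pushing stop and row along takes about 10 N
- parcel_a: closed slim cardboard parcel, 165 long (its x) x 42 thick (its y) x 110 high (its z), about 300 g, with a strip of tape along the top and a white label on each broad face, standing on the bench by itself; to be put in the rack. Origin: centre of its underside
- parcel_b: closed slim cardboard parcel, 165 long (its x) x 28 thick (its y) x 95 high (its z), about 200 g, with a strip of tape along the top and a white label on each broad face, standing on the bench by itself; to be put in the rack. Origin: centre of its underside
- row_1: closed slim cardboard parcel, 165 long (its x) x 30 thick (its y) x 100 high (its z), about 220 g, with a strip of tape along the top and a white label on each broad face, already in the rack, nearest to the end wall, standing loosely with a few mm to spare. Origin: centre of its underside
- row_2: closed slim cardboard parcel, 165 long (its x) x 45 thick (its y) x 110 high (its z), about 320 g, with a strip of tape along the top and a white label on each broad face, already in the rack, next to row_1 on the side of the end stop, standing loosely with a few mm to spare. Origin: centre of its underside
- small_carton: squat cardboard carton 100 (x) x 90 (y) x 75 high standing on the bench near the two parcels; too wide for the row, to be left alone. Origin: centre of its underside
- tape_roll: brown parcel tape roll lying flat, 108 diameter, 48 high, to be left alone. Origin: centre of its underside
- label_roll: white label roll lying flat, 84 diameter, 60 high, to be left alone. Origin: centre of its underside
- tape_gun: red and black tape gun lying on its side, about 155 x 190 x 57 high, to be left alone. Origin: on the bench under its frame, about 20 from the roll's axis
- scanner: grey and black hand scanner lying on its side, about 125 x 155 x 58 high, to be left alone. Origin: on the bench under its head
- knife: yellow safety knife lying flat, 144 x 24 x 19 high, to be left alone. Origin: centre of its underside
- jar: white jar with a black cap, 64 diameter, 85 high, to be left alone. Origin: centre of its underside

How it is judged:
By the outcome, as a careful person would: the job done as asked, in the order asked, and still so for the second after the job is handed in, with the robot touching nothing.
It also fails if it takes over 72 s, if anything falls off the work surface, if the arm or the gripper's body presses on something with over 40 N, if the wrist force passes 120 N, or if a joint passes its speed limit or range.

## Robot

A 6-joint arm with a two-finger parallel gripper is mounted at the origin on the work surface. World frame = base frame: x ahead of the robot, y to its left, z up, the work surface at z = 0. Lengths are in m, angles in rad, forces in N, time in s.
With the tool pointing down it reaches from about 0.35 to 0.975 m from the base axis. Payload 4.9 kg.
Tool frame: the origin (TCP) lies on the centre line of the jaws, within the pads' length; the fingertips stand manip.tcp_to_tips ahead of it and the grasp point (between the pads) lies 11 mm behind it (manip.tcp_to_tips is the distance from the TCP to the fingertips, in m); x points along the fingers, y is the direction in which the jaws open and shut, and the axes are right-handed (so a half turn about x gives the same grasp; the last joint's range is limited). The gripper opens to 85 mm and grips with 20 to 120 N. Pads are 22 mm wide; open, the fingers measure 114 mm over their backs; the gripper's body (76 mm by 85 mm) begins 54 mm behind the grasp point. The pads swing forward as they close: fully open they stand 13 mm farther back than shut.
Start: joints at [-1.355, 0.053, 1.613, -0, 1.476, -0.119], TCP at [0.205, -0.59, 0.239] pointing down, gripper open.
Joint ranges: [-3.01, 3.01], [-1.01, 2.22], [0.06, 2.58], [-1.02, 4.17], [0.09, 2.62], [-3.14, 3.14]. Speed limits (rad/s): [2.57, 2.57, 3.14, 3.14, 3.14, 3.14].

## Interface

Orientations are given as a unit quaternion [w, x, y, z].
In Python, from plant import status, imaging, workorder, manip gives the robot as it stands.
- The arm moves only by the tool carry_out, never from a script. Its argument "moves" is one flat list of numbers, 5 for each row, row after row: the opening, from 0 (shut) to 1 (fully open), then the shift along the tool's x, y, z in cm, then the turn about the tool's x in rad. In form: [claw, tx, ty, tz, twist, claw, tx, ty, tz, twist, ...]. A call has 1 to 12 rows; each row is the pose to reach, as a shift and turn from the pose commanded when the call began, along the tool's axes at that moment; what a row does not reach only later rows make up. A row lasts 1/12 s, in which the tool goes at most 41.7 mm and 7.16 degrees, less where a joint would pass 70% of its speed; a pose out of reach is approached as far as the arm can. A call with a gripper value outside its range is refused whole. The fingers move at their own pace and stop on an object; the grip force is fixed at half the most. Time passes only in rows, so rows that repeat a pose let the fingers close. It gives the time, the measured TCP pose, the force and the opening at its end, in the units of the state.
- status.state(): the state, without advancing time (a new reading comes with each control period).
- imaging.grab_frame(name): name is "side" or "top"; returns the picture (480x640x3 uint8, red, green, blue); there is no depth.
- imaging.camera_info(name): a dict with "K" (3x3 intrinsics, pixels), "R" (3x3) and "t" (3): a world point X has camera coordinates R X + t. Camera axes: x right, y down, z forward; pixel columns grow to the right and rows downward; lengths in m; the calibration is good to about 2 mm. A picture is of the moment at which its call begins. camera_info takes no time and is no camera call.
- workorder.job_done(): hands the job in, once; it reports no verdict.
The state is a dict: "time": time; "joint_pos": joint angles; "joint_vel": joint speeds; "joint_efforts": joint torques, N m; "tool_pos": TCP position; "tool_rot": TCP orientation; "contact_force": force on the tool from outside, world axes, zero at the start; "ft_torque": the same for the moment, N m; "gripper_width": opening from 0.0 (shut) to 1.0 (fully open).
Only numpy, scipy, OpenCV 4.12 (cv2) and the standard library are available. Lean on these libraries where they do the work, as an engineer would, in place of code of your own. Each camera call takes 0.05 s, during which the arm holds its last target.

## Working session

There is one attempt and no reset: what is moved stays moved. The work goes in short steps, Python scripts to look and compute and a tool call to move; the robot and the scene stay as the last step left them, time stands still between calls to the robot, and variables do not carry over. Pictures are saved under pics/ and viewed, and the job is handed in when it is done.

Besides the shell and the picture viewer there is one more tool, called after "Emit:" in YAML: its name, and indented under it one key for each argument. carry_out: Moves the arm, as the interface text tells. Its arguments: {"type":"object","properties":{"moves":{"type":"array","items":{"type":"number"}}},"required":["moves"]}

```bash
ls -la; mkdir -p pics; python3 - <<'E'
from plant import status, imaging, workorder, manip
import cv2
s=status.state()
for k,v in s.items(): print(k,v)
print(manip.tcp_to_tips, dir(manip))
for n in("side","top"):
    print(n,imaging.camera_info(n))
    cv2.imwrite(f"pics/{n}0.png",imaging.grab_frame(n)[:,:,::-1])
E
```

```text
total 12
drwxr-xr-x  3 agent agent 4096 Dec  7 15:55 .
drwxr-xr-x 23 root  root  4096 Dec  7 15:55 ..
drwxr-xr-x  2 agent agent 4096 Dec  7 15:55 pics
time 0.0
joint_pos [-1.35500262e+00  5.33305688e-02  1.61429611e+00  2.05426262e-06
  1.47601410e+00 -1.18998084e-01]
joint_vel [ 0.00111834  0.00146041 -0.00170585  0.00058765  0.00184081  0.00061632]
joint_efforts [-2.37166212e-03 -3.93680906e+01 -3.70175457e+01 -3.59102041e-04
  7.04679958e-03  7.29043109e-06]
tool_pos [ 0.20522805 -0.58969709  0.23807805]
tool_rot [-0.1170913  -0.69718817 -0.11853793  0.69725679]
contact_force [-0.07479153  0.21405236  0.42846466]
ft_torque [ 0.00873977  0.03959788 -0.0122437 ]
gripper_width 1.0010715650151627
0.008 ['IKError', '__class__', '__delattr__', '__dict__', '__dir__', '__doc__', '__eq__', '__format__', '__ge__', '__getattribute__', '__getstate__', '__gt__', '__hash__', '__init__', '__init_subclass__', '__le__', '__lt__', '__module__', '__ne__', '__new__', '__reduce__', '__reduce_ex__', '__repr__', '__setattr__', '__sizeof__', '__str__', '__subclasshook__', '__weakref__', 'tcp_to_tips']
side {'K': array([[582.11403751,   0.        , 324.34477487],
       [  0.        , 582.11403751, 239.01815268],
       [  0.        ,   0.        ,   1.        ]]), 'R': array([[-0.6866806 , -0.72680977, -0.01474146],
       [-0.47066981,  0.45995418, -0.75293564],
       [ 0.55402138, -0.51008793, -0.65792903]]), 't': array([0.36367403, 0.33589193, 1.16578768])}
top {'K': array([[614.74367382,   0.        , 327.50791014],
       [  0.        , 614.74367382, 238.88688321],
       [  0.        ,   0.        ,   1.        ]]), 'R': array([[-0.0079822 , -0.99988157, -0.01315825],
       [-0.99251715,  0.00952539, -0.12173322],
       [ 0.12184414,  0.01208809, -0.99247563]]), 't': array([-0.00435039,  0.53551999,  1.30084927])}
```

View pics/side0.png

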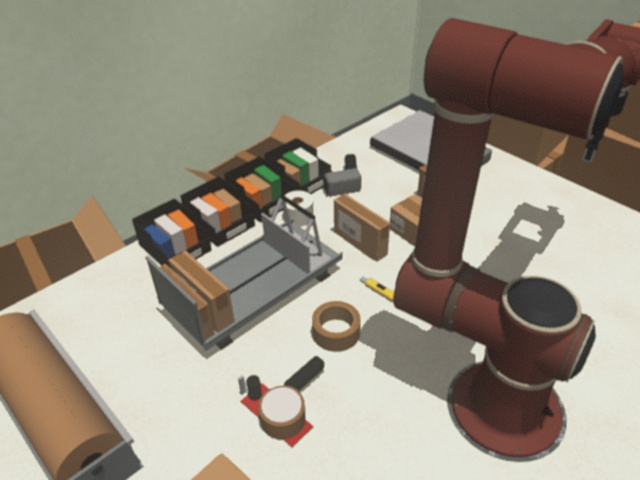

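View pics/top0.png

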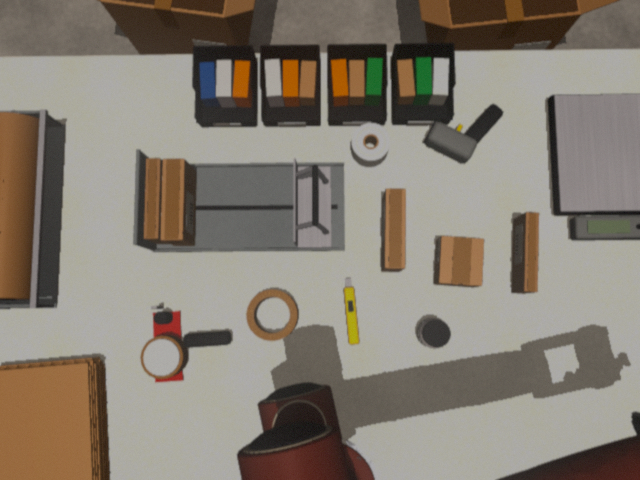

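The side view shows the rack with its two parcels at about (205,290), the stop plate near (285,240) and the two standing parcels at about (360,225) and (410,215). The top view shows the standing parcels at about (395,229) and (526,252), the squat carton at (460,260), and the stop's grab bar at about (322,200). I'll zoom in to measure them.

```bash
cat > h.py <<'E'
import numpy as np, cv2
from plant import status, imaging, workorder, manip
def bp(n,u,v,z):
    c=imaging.camera_info(n);R,t,K=c["R"],c["t"],c["K"]
    d=R.T@np.linalg.inv(K)@np.array([u,v,1.]);o=-R.T@t
    return (o+d*(z-o[2])/d[2])
def pj(n,X):
    c=imaging.camera_info(n);p=c["K"]@(c["R"]@np.array(X)+c["t"]);return p[:2]/p[2]
def crop(src,dst,x0,y0,w,h,s):
    im=cv2.imread(src)[y0:y0+h,x0:x0+w]
    im=cv2.resize(im,None,fx=s,fy=s,interpolation=cv2.INTER_CUBIC)
    st=20
    for x in range((x0//st+1)*st,x0+w,st):
        cv2.line(im,((x-x0)*s,0),((x-x0)*s,6),(0,0,255),1);cv2.putText(im,str(x),((x-x0)*s-10,18),0,.4,(0,0,255),1)
    for y in range((y0//st+1)*st,y0+h,st):
        cv2.line(im,(0,(y-y0)*s),(6,(y-y0)*s),(0,0,255),1);cv2.putText(im,str(y),(8,(y-y0)*s+4),0,.4,(0,0,255),1)
    cv2.imwrite(dst,im)
E
python3 -c "
from h import *
crop('pics/top0.png','pics/c1.png',370,170,190,140,4)
crop('pics/top0.png','pics/c2.png',125,140,230,120,3)
crop('pics/side0.png','pics/c3.png',140,180,300,180,2)"
```

```text
(no output)
```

View pics/c1.png

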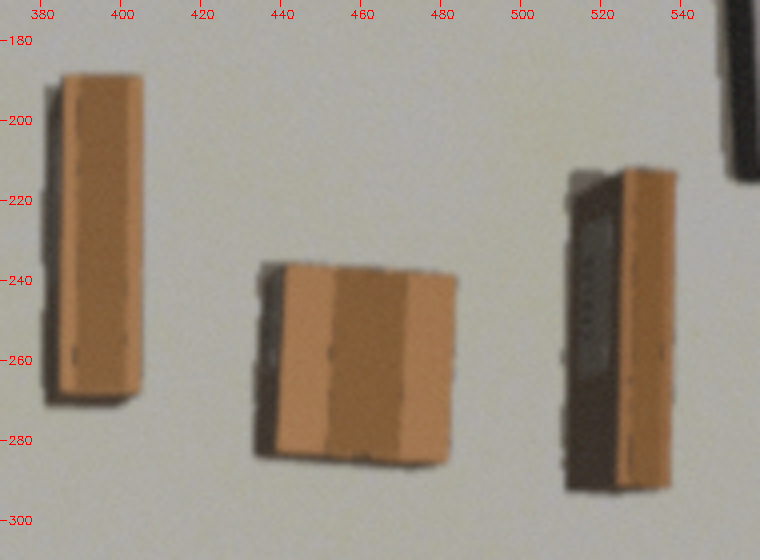

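View pics/c2.png

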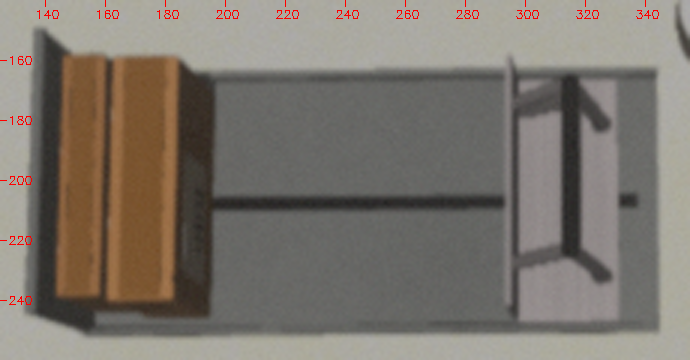

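View pics/c3.png

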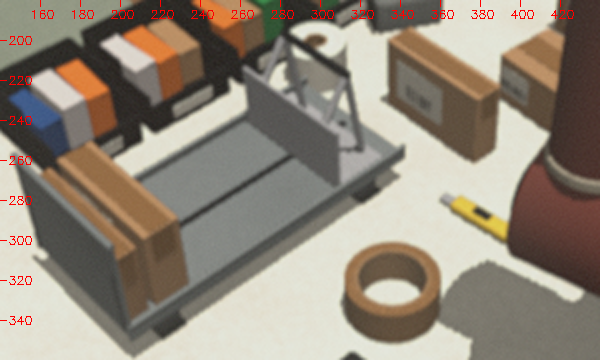

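```bash
python3 - <<'E'
from h import *
np.set_printoptions(precision=4,suppress=True)
def q(name,pts,z,x0,y0,s):
    P=np.array([bp('top',x0+u/s,y0+v/s,z)for u,v in pts]);print(name,P[:,:2].tolist() if 0 else P[:,:2].round(4).tolist(),'c',P.mean(0)[:2],'ax',(P[0]-P[-1])[:2],'len',[np.linalg.norm(P[i]-P[(i+1)%len(P)]).round(4) for i in range(len(P))],'ang',np.degrees(np.arctan2(-(P[0]-P[-1])[1],(P[0]-P[-1])[0])).round(2))
q('a',[(62,75),(142,75),(140,393),(60,391)],.11,370,170,4)
q('b',[(626,170),(677,171),(669,486),(617,485)],.095,370,170,4)
q('carton',[(287,264),(456,275),(447,465),(277,452)],.075,370,170,4)
q('row2',[(112,57),(178,57),(174,300),(107,300)],.154,125,140,3)
q('row1',[(63,56),(103,56),(100,297),(57,297)],.144,125,140,3)
q('bar',[(571,76),(571,256)],.185,125,140,3)
q('plate',[(512,60),(512,310)],.134,125,140,3)
q('rackend',[(656,70),(658,330)],.056,125,140,3)
q('lips',[(656,72),(210,76)],.056,125,140,3)
q('lipsn',[(658,330),(84,332)],.056,125,140,3)
q('slot',[(637,200),(212,204)],.044,125,140,3)
for n,x in(('a',0),):
  pass
s=status.state()
from scipy.spatial.transform import Rotation as Ro
w,x,y,z=s['tool_rot'];print(Ro.from_quat([x,y,z,w]).as_matrix())
E
```

```text
a [[0.6289, -0.1303], [0.6285, -0.1715], [0.4645, -0.1666], [0.4659, -0.1261]] c [ 0.5469 -0.1486] ax [ 0.163  -0.0042] len [np.float64(0.0411), np.float64(0.164), np.float64(0.0405), np.float64(0.1631)] ang 1.47
b [[0.5789, -0.422], [0.5781, -0.4483], [0.4158, -0.4361], [0.4165, -0.4098]] c [ 0.4973 -0.429 ] ax [ 0.1624 -0.0122] len [np.float64(0.0262), np.float64(0.1628), np.float64(0.0264), np.float64(0.1628)] ang 4.31
carton [[0.5341, -0.2491], [0.5274, -0.3371], [0.4283, -0.3286], [0.4357, -0.2409]] c [ 0.4814 -0.2889] ax [ 0.0983 -0.0082] len [np.float64(0.0883), np.float64(0.0995), np.float64(0.088), np.float64(0.0987)] ang 4.76
row2 [[0.6855, 0.3201], [0.685, 0.2758], [0.5211, 0.2751], [0.5215, 0.3194]] c [0.6033 0.2976] ax [0.164  0.0008] len [np.float64(0.0444), np.float64(0.1639), np.float64(0.0443), np.float64(0.164)] ang -0.27
row1 [[0.6892, 0.3562], [0.6889, 0.3291], [0.5248, 0.3269], [0.5251, 0.3556]] c [0.607 0.342] ax [0.1641 0.0006] len [np.float64(0.0271), np.float64(0.1641), np.float64(0.0287), np.float64(0.1641)] ang -0.21
bar [[0.6614, 0.0117], [0.5433, 0.0123]]
[... 163 characters left out ...]
708 -0.0003] len [np.float64(0.1708), np.float64(0.1708)] ang 0.1
rackend [[0.6969, -0.0456], [0.5085, -0.0449]] c [ 0.6027 -0.0453] ax [ 0.1884 -0.0007] len [np.float64(0.1884), np.float64(0.1884)] ang 0.21
lips [[0.6954, -0.0456], [0.6961, 0.2768]] c [0.6958 0.1156] ax [-0.0007 -0.3224] len [np.float64(0.3224), np.float64(0.3224)] ang 90.12
lipsn [[0.5085, -0.0449], [0.5108, 0.3633]] c [0.5097 0.1592] ax [-0.0024 -0.4082] len [np.float64(0.4082), np.float64(0.4082)] ang 90.34
slot [[0.6041, -0.031], [0.6044, 0.2764]] c [0.6042 0.1227] ax [-0.0002 -0.3074] len [np.float64(0.3074), np.float64(0.3074)] ang 90.04
[[-0.0004  0.3286 -0.9445]
 [ 0.0018 -0.9445 -0.3286]
 [-1.     -0.0018 -0.0002]]
```

```bash
cat >> h.py <<'E'
from scipy.spatial.transform import Rotation as Ro
def rel(x,y,z,ang):
    s=status.state();w,a,b,c=s['tool_rot'];M=Ro.from_quat([a,b,c,w]).as_matrix()
    d=M.T@(np.array([x,y,z])-s['tool_pos'])*100
    cur=np.degrees(np.arctan2(M[1,1],M[0,1]))
    print('cm',d.round(2),'twist',np.radians((cur-ang+180)%360-180).round(3),'pos',np.array(s['tool_pos']).round(4),'F',np.array(s['contact_force']).round(1),'t',s['time'],'g',round(s['gripper_width'],3), 'jaw',cur.round(2),'down',M[:,0].round(4))
E
python3 -c "
from h import *
rel(.547,-.1486,.20,-91.5)"
```

```text
cm [  3.88 -30.43 -46.77] twist 0.361 pos [ 0.2052 -0.5898  0.2382] F [-0.4  0.3  0.7] t 0.1 g 0.998 jaw -70.82 down [-4.0e-04  1.8e-03 -1.0e+00]
```

Emit:
carry_out:
  moves: [1, 3.9, -30.4, -46.8, 0.361, 1, 3.9, -30.4, -46.8, 0.361, 1, 3.9, -30.4, -46.8, 0.361, 1, 3.9, -30.4, -46.8, 0.361, 1, 3.9, -30.4, -46.8, 0.361, 1, 3.9, -30.4, -46.8, 0.361, 1, 3.9, -30.4, -46.8, 0.361, 1, 3.9, -30.4, -46.8, 0.361, 1, 3.9, -30.4, -46.8, 0.361, 1, 3.9, -30.4, -46.8, 0.361, 1, 3.9, -30.4, -46.8, 0.361, 1, 3.9, -30.4, -46.8, 0.361]

```text
time: 1.1
tool_pos: [0.5118, -0.1942, 0.204]
tool_rot: [0.009, -0.707, 0.009, 0.707]
contact_force: [0.6, -1.9, 0.2]
gripper_width: 0.997
```

```bash
python3 -c "
from h import *
rel(.547,-.1486,.20,-91.5)"
```

```text
cm [ 0.4  -4.65 -3.4 ] twist 0.0 pos [ 0.5118 -0.1942  0.204 ] F [ 0.6 -1.9  0.2] t 1.1 g 0.997 jaw -91.5 down [-3.e-04  1.e-04 -1.e+00]
```

Emit:
carry_out:
  moves: [1, 0.4, -4.7, -3.4, 0, 1, 0.4, -4.7, -3.4, 0, 1, 0.4, -4.7, -3.4, 0, 1, 0.4, -4.7, -3.4, 0]

```text
time: 1.43
tool_pos: [0.5463, -0.1493, 0.1997]
tool_rot: [0.009, -0.707, 0.008, 0.708]
contact_force: [-0.7, -0.1, 0.8]
gripper_width: 0.998
```

```bash
python3 -c "
from h import *
rel(.547,-.1486,.074,-91.5)
cv2.imwrite('pics/side1.png',imaging.grab_frame('side')[:,:,::-1])
cv2.imwrite('pics/top1.png',imaging.grab_frame('top')[:,:,::-1])
crop('pics/side1.png','pics/c4.png',260,100,240,200,3)"
```

```text
cm [12.57 -0.07 -0.09] twist 0.002 pos [ 0.5463 -0.1493  0.1997] F [-0.7 -0.1  0.8] t 1.4333 g 0.998 jaw -91.38 down [-1.6e-03  1.0e-04 -1.0e+00]
```

View pics/c4.png

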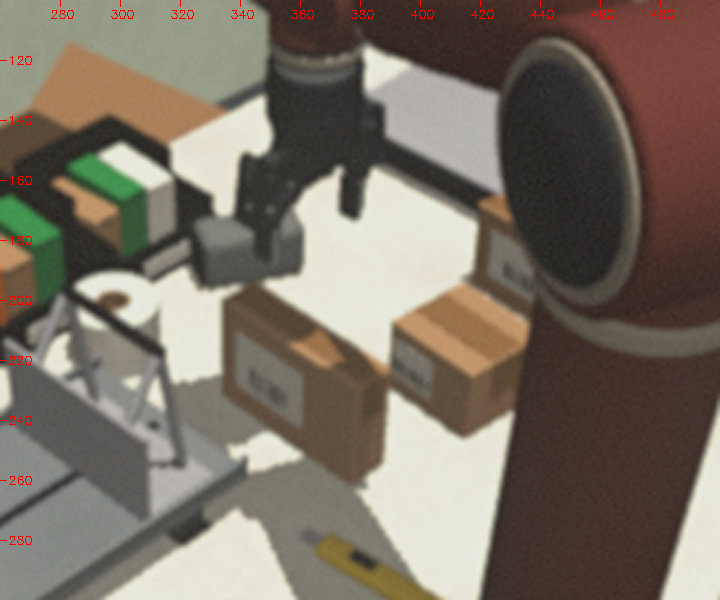

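The side view shows the open gripper above parcel_a, with its fingers at about (347,180) and (378,165) on either side of the thickness. I'll descend and grip.

Emit:
carry_out:
  moves: [1, 3, 0, 0, 0, 1, 6, 0, 0, 0, 1, 8.5, 0, 0, 0, 1, 10.5, 0, 0, 0, 1, 11.8, 0, 0, 0, 1, 12.5, 0, 0, 0, 1, 12.5, 0, 0, 0, 0.3, 12.5, 0, 0, 0, 0.3, 12.5, 0, 0, 0, 0.3, 12.5, 0, 0, 0, 0.3, 12.5, 0, 0, 0, 0.3, 12.5, 0, 0, 0]

```text
time: 2.53
tool_pos: [0.5474, -0.1502, 0.0771]
tool_rot: [-0.009, 0.708, -0.009, -0.706]
contact_force: [-0.6, 0.8, 4.5]
gripper_width: 0.487
```

Emit:
carry_out:
  moves: [0.1, 0, 0, 0, 0, 0.1, 0, 0, 0, 0, 0, 0, 0, 0, 0, 0, 0, 0, 0, 0]

```text
time: 2.87
tool_pos: [0.5474, -0.1502, 0.0771]
tool_rot: [-0.009, 0.708, -0.009, -0.706]
contact_force: [-0.3, 2.6, 5.6]
gripper_width: 0.486
```

```bash
python3 -c "
from h import *
rel(.547,-.1486,.074,-91.5)"
```

```text
cm [ 0.31 -0.16  0.04] twist 0.0 pos [ 0.5474 -0.1502  0.0771] F [-0.3  2.6  5.6] t 2.8667 g 0.486 jaw -91.5 down [ 2.2e-03 -4.0e-04 -1.0e+00]
```

Emit:
carry_out:
  moves: [0, -1, 0, 0, 0, 0, -3, 0, 0, 0, 0, -6, 0, 0, 0, 0, -9.5, 0, 0, 0, 0, -13, 0, 0, 0, 0, -16.5, 0, 0, 0, 0, -20, 0, 0, 0, 0, -22.5, 0, 0, 0, 0, -24, 0, 0, 0, 0, -24, 0, 0, 0, 0, -24, 0, 0, 0]

```text
time: 3.78
tool_pos: [0.5461, -0.1501, 0.3146]
tool_rot: [0.009, -0.707, 0.009, 0.707]
contact_force: [-0.6, -1.3, -4.8]
gripper_width: 0.483
```

```bash
python3 -c "
from h import *
rel(.603,.22,.315,-90)
cv2.imwrite('pics/side2.png',imaging.grab_frame('side')[:,:,::-1])"
```

```text
cm [ -0.04 -37.14  -4.72] twist -0.026 pos [ 0.5461 -0.1501  0.3146] F [-0.6 -1.3 -4.8] t 3.7833 g 0.483 jaw -91.5 down [-8.e-04  1.e-04 -1.e+00]
```

View pics/side2.png

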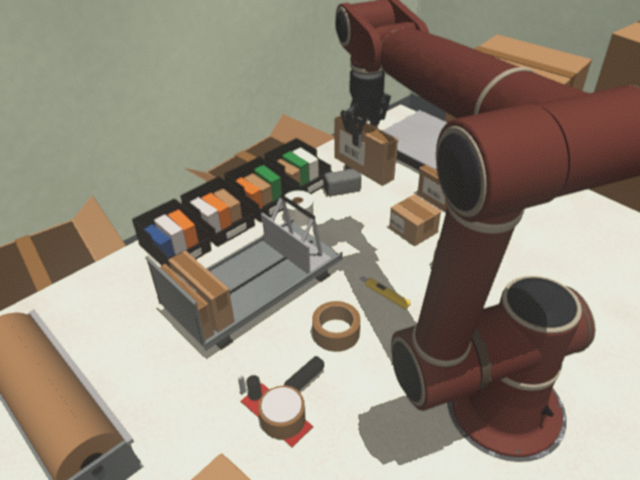

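Parcel_a is held level at about (365,150) and clear of the bench. I'll carry it over the stop to the rack.

Emit:
carry_out:
  moves: [0, 0, -1.5, -0.2, 0, 0, 0, -4, -0.5, 0, 0, 0, -7, -0.9, -0.01, 0, 0, -10.5, -1.3, -0.01, 0, 0, -14, -1.8, -0.02, 0, 0, -17.5, -2.2, -0.026, 0, 0, -21, -2.7, -0.026, 0, 0, -24.5, -3.1, -0.026, 0, 0, -28, -3.6, -0.026, 0, 0, -31.5, -4.1, -0.026, 0, 0, -34.5, -4.5, -0.026, 0, 0, -36.5, -4.7, -0.026]

```text
time: 4.83
tool_pos: [0.6015, 0.2162, 0.3108]
tool_rot: [-0.001, -0.705, -0.001, 0.709]
contact_force: [0.9, -1.1, -4.0]
gripper_width: 0.485
```

Emit:
carry_out:
  moves: [0, 0, -0.6, 0, 0, 0, 0, -0.6, 0, 0, 0, 0, -0.6, 0, 0]

```text
time: 5.08
tool_pos: [0.6021, 0.2189, 0.3127]
tool_rot: [-0.001, -0.706, 0.001, 0.709]
contact_force: [-0.3, 0.1, -4.5]
gripper_width: 0.488
```

```bash
python3 -c "
from h import *
rel(.603,.22,.121,-90)
cv2.imwrite('pics/side3.png',imaging.grab_frame('side')[:,:,::-1])
cv2.imwrite('pics/top3.png',imaging.grab_frame('top')[:,:,::-1])
"
```

```text
cm [19.17 -0.15 -0.17] twist -0.0 pos [0.6021 0.2189 0.3127] F [-0.3  0.1 -4.5] t 5.0833 g 0.488 jaw -90.0 down [-0.0041 -0.0018 -1.    ]
```

View pics/side3.png

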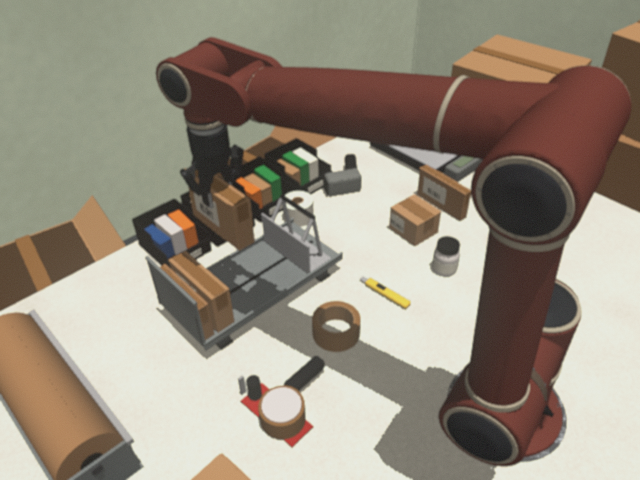

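View pics/top3.png

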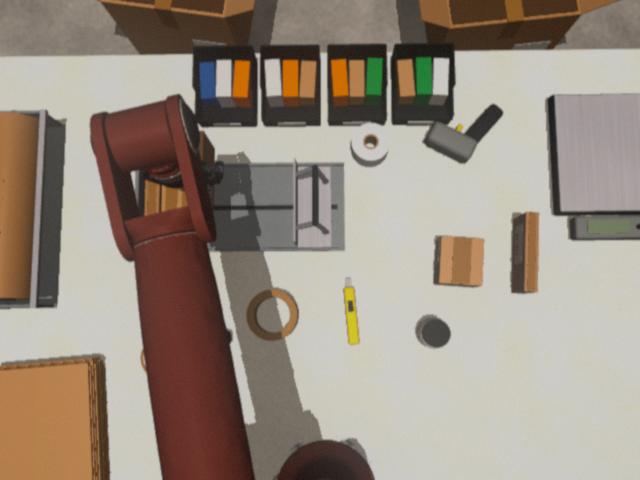

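Parcel_a is above the rack at about (222,215) in the side view. I'll descend to about 25 mm above the bed and check the fit.

Emit:
carry_out:
  moves: [0, 1.5, -0.1, -0.1, 0, 0, 4, -0.1, -0.1, 0, 0, 7, -0.1, -0.1, 0, 0, 10, -0.1, -0.1, 0, 0, 13, -0.1, -0.1, 0, 0, 15.5, -0.1, -0.1, 0, 0, 16.5, -0.1, -0.1, 0, 0, 16.5, -0.1, -0.1, 0, 0, 16.5, -0.1, -0.1, 0]

```text
time: 5.93
tool_pos: [0.604, 0.22, 0.1504]
tool_rot: [0.0, -0.707, 0.0, 0.707]
contact_force: [0.9, -0.2, -3.1]
gripper_width: 0.486
```

```bash
python3 -c "
from h import *
rel(.603,.22,.121,-90)
im=imaging.grab_frame('side')[:,:,::-1].copy()
cv2.imwrite('pics/side4.png',im)
crop('pics/side4.png','pics/c5.png',140,160,220,190,3)
p=status.state()['tool_pos']; b=p[2]-.077
for dx in(-.0825,.0825):
  for dy in(-.021,.021):
    for dz in (0,.11): print(dx,dy,dz,pj('side',[p[0]+dx,p[1]+dy,b+dz]).round(1))
"
```

```text
cm [ 2.94 -0.    0.1 ] twist -0.001 pos [0.604  0.22   0.1504] F [ 0.9 -0.2 -3.1] t 5.9333 g 0.486 jaw -90.06 down [-3.e-04 -1.e-04 -1.e+00]
-0.0825 -0.021 0 [261.3 294.8]
-0.0825 -0.021 0.11 [256.9 259. ]
-0.0825 0.021 0 [246.4 304.5]
-0.0825 0.021 0.11 [241.  268.6]
0.0825 -0.021 0 [218.2 258.8]
0.0825 -0.021 0.11 [211.7 223.4]
0.0825 0.021 0 [203.6 267.3]
0.0825 0.021 0.11 [196.2 231.8]
```

View pics/c5.png

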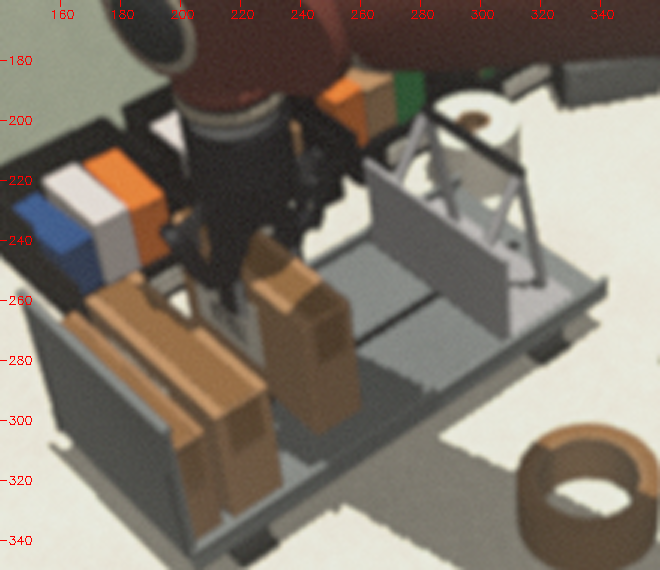

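The held parcel's near bottom corner is at about (246,304), as predicted. It is clear of row_2 and centred between the lips, so I'll lower it gently.

Emit:
carry_out:
  moves: [0, 0.8, 0, 0.1, 0, 0, 1.6, 0, 0.1, 0, 0, 2.1, 0, 0.1, 0, 0, 2.4, 0, 0.1, 0, 0, 2.6, 0, 0.1, 0, 0, 2.7, 0, 0.1, 0, 0, 2.75, 0, 0.1, 0, 0, 2.75, 0, 0.1, 0]

```text
time: 6.65
tool_pos: [0.603, 0.2205, 0.123]
tool_rot: [-0.0, 0.707, -0.0, -0.707]
contact_force: [0.4, -0.7, -4.2]
gripper_width: 0.487
```

```bash
python3 -c "
from h import *
rel(.603,.22,.121,-90)"
```

```text
cm [0.2  0.05 0.  ] twist -0.0 pos [0.603  0.2205 0.123 ] F [ 0.4 -0.7 -4.2] t 6.65 g 0.487 jaw -90.01 down [ 2.e-04  0.e+00 -1.e+00]
```

Emit:
carry_out:
  moves: [0, 0.1, 0, 0, 0, 0, 0.1, 0, 0, 0, 0, 0.2, 0, 0, 0, 0, 0.2, 0, 0, 0]

```text
time: 6.98
tool_pos: [0.6031, 0.2206, 0.1213]
tool_rot: [-0.0, 0.707, -0.0, -0.707]
contact_force: [0.9, 0.6, -2.8]
gripper_width: 0.482
```

Emit:
carry_out:
  moves: [0, 0.1, 0, 0, 0, 0, 0.1, 0, 0, 0, 0, 0.1, 0, 0, 0]

```text
time: 7.23
tool_pos: [0.6032, 0.2207, 0.1212]
tool_rot: [-0.0, 0.707, -0.0, -0.707]
contact_force: [-3.4, 0.2, 3.4]
gripper_width: 0.48
```

Emit:
carry_out:
  moves: [0.55, 0, 0, 0, 0, 0.6, 0, 0, 0, 0, 0.7, 0, 0, 0, 0, 0.75, 0, 0, 0, 0, 0.75, 0, 0, 0, 0, 0.75, -1, 0, 0, 0, 0.75, -2, 0, 0, 0, 0.75, -4, 0, 0, 0, 0.75, -7, 0, 0, 0, 0.75, -11, 0, 0, 0, 0.75, -14, 0, 0, 0, 0.75, -14, 0, 0, 0]

```text
time: 8.23
tool_pos: [0.6066, 0.2215, 0.2714]
tool_rot: [-0.001, 0.713, 0.001, -0.701]
contact_force: [0.5, 0.4, 1.3]
gripper_width: 0.748
```

```bash
python3 -c "
from h import *
rel(.497,-.429,.26,-94.3)
im=imaging.grab_frame('side')[:,:,::-1].copy()
cv2.imwrite('pics/side5.png',im)
crop('pics/side5.png','pics/c6.png',140,160,220,190,3)
"
```

```text
cm [ 0.72 65.05 10.97] twist 0.075 pos [0.6066 0.2215 0.2714] F [0.5 0.4 1.3] t 8.2333 g 0.748 jaw -90.01 down [ 0.0161  0.0039 -0.9999]
```

View pics/c6.png

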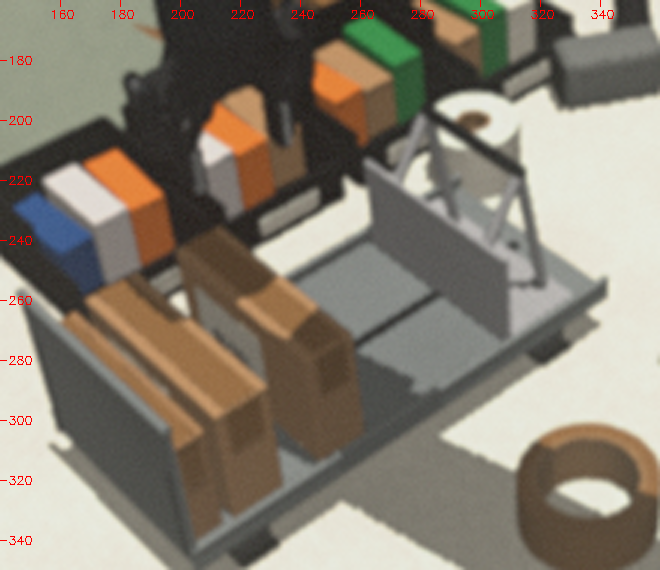

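Parcel_a stands upright in the rack at about (220,280), clear of row_2. Now parcel_b.

Emit:
carry_out:
  moves: [0.75, 0, 2.5, 0.4, 0, 0.75, 0, 6.5, 1.1, 0, 1, 0, 10.5, 1.7, 0.03, 1, 0, 14.5, 2.4, 0.06, 1, 0, 18.5, 3, 0.075, 1, 0, 22.5, 3.7, 0.075, 1, 0, 26.5, 4.3, 0.075, 1, 0, 30.5, 5, 0.075, 1, 0, 34.5, 5.6, 0.075, 1, 0, 38.5, 6.3, 0.075, 1, 0, 42.5, 6.9, 0.075, 1, 0, 46.5, 7.6, 0.075]

```text
time: 9.28
tool_pos: [0.5259, -0.2462, 0.2596]
tool_rot: [0.027, -0.706, 0.026, 0.707]
contact_force: [1.0, -0.2, 0.4]
gripper_width: 1.007
```

```bash
python3 -c "
from h import *
rel(.497,-.429,.18,-94.3)"
```

```text
cm [ 7.95 18.45  1.5 ] twist -0.0 pos [ 0.5259 -0.2462  0.2596] F [ 1.  -0.2  0.4] t 9.2833 g 1.007 jaw -94.31 down [-3.e-04  3.e-04 -1.e+00]
```

Emit:
carry_out:
  moves: [1, 0, 4, 0.3, 0, 1, 1, 8, 0.6, 0, 1, 2.5, 12, 1, 0, 1, 4.5, 15.5, 1.3, 0, 1, 6.5, 17.5, 1.5, 0, 1, 8, 18.4, 1.5, 0, 1, 8, 18.4, 1.5, 0, 1, 8, 18.4, 1.5, 0]

```text
time: 9.95
tool_pos: [0.4976, -0.4256, 0.1784]
tool_rot: [0.028, -0.706, 0.026, 0.707]
contact_force: [-0.5, 0.2, 0.6]
gripper_width: 0.997
```

```bash
python3 -c "
from h import *
rel(.497,-.429,.059,-94.3)
im=imaging.grab_frame('side')[:,:,::-1].copy()
cv2.imwrite('pics/side6.png',im)
crop('pics/side6.png','pics/c7.png',360,80,220,190,3)
"
```

```text
cm [1.194e+01 3.800e-01 1.000e-02] twist -0.0 pos [ 0.4976 -0.4256  0.1784] F [-0.5  0.2  0.6] t 9.95 g 0.997 jaw -94.31 down [-0.0019  0.003  -1.    ]
```

View pics/c7.png

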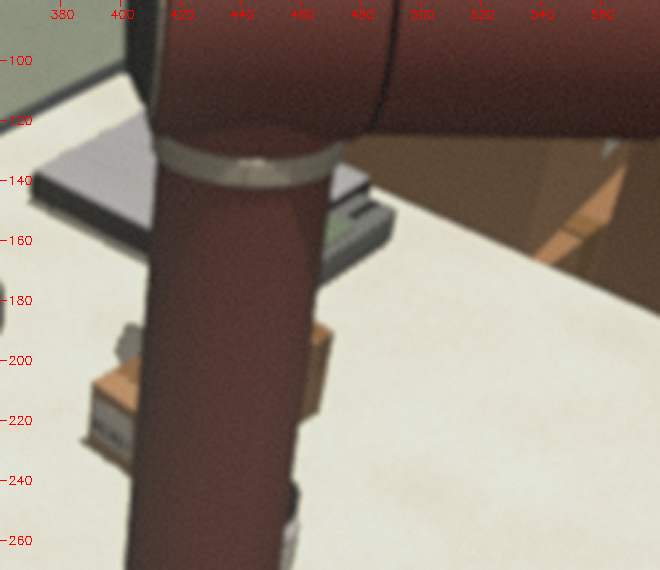

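The side view is blocked by the forearm; only the end of parcel_b shows, at about (465,205). I'll use the top-camera measurement, which fits the known size within 2 mm.

Emit:
carry_out:
  moves: [1, 2, 0.3, 0, 0, 1, 5, 0.3, 0, 0, 1, 8, 0.3, 0, 0, 1, 10, 0.3, 0, 0, 1, 11.2, 0.3, 0, 0, 1, 11.8, 0.3, 0, 0, 1, 11.8, 0.3, 0, 0, 0, 11.8, 0.3, 0, 0, 0, 11.8, 0.3, 0, 0, 0, 11.8, 0.3, 0, 0, 0, 11.8, 0.3, 0, 0, 0, 11.8, 0.3, 0, 0]

```text
time: 11.0
tool_pos: [0.4982, -0.4302, 0.0629]
tool_rot: [-0.026, 0.707, -0.027, -0.706]
contact_force: [0.3, 4.4, -1.5]
gripper_width: 0.324
```

Emit:
carry_out:
  moves: [0, 0, 0, 0, 0, 0, 0, 0, 0, 0, 0, 0, 0, 0, 0, 0, 0, 0, 0, 0, 0, 0, 0, 0, 0]

```text
time: 11.42
tool_pos: [0.4982, -0.4302, 0.0629]
tool_rot: [-0.026, 0.707, -0.027, -0.706]
contact_force: [-1.4, 1.3, 5.4]
gripper_width: 0.321
```

```bash
python3 -c "
from h import *
rel(.497,-.429,.059,-94.3)
"
```

```text
cm [ 0.39 -0.11  0.13] twist -0.0 pos [ 0.4982 -0.4302  0.0629] F [-1.4  1.3  5.4] t 11.4167 g 0.321 jaw -94.31 down [ 8.e-04 -8.e-04 -1.e+00]
```

Emit:
carry_out:
  moves: [0, -1, 0, 0, 0, 0, -3, 0, 0, 0, 0, -6, 0, 0, 0, 0, -9.5, 0, 0, 0, 0, -13, 0, 0, 0, 0, -16.5, 0, 0, 0, 0, -20, 0, 0, 0, 0, -23, 0, 0, 0, 0, -25, 0, 0, 0, 0, -25, 0, 0, 0, 0, -25, 0, 0, 0]

```text
time: 12.33
tool_pos: [0.4979, -0.43, 0.3126]
tool_rot: [-0.026, 0.707, -0.027, -0.706]
contact_force: [-0.5, -0.6, -2.5]
gripper_width: 0.322
```

```bash
python3 -c "
from h import *
rel(.603,.145,.313,-90)
im=imaging.grab_frame('top')[:,:,::-1].copy()
cv2.imwrite('pics/top7.png',im)
"
```

```text
cm [ -0.1  -58.13  -6.16] twist -0.075 pos [ 0.4979 -0.43    0.3126] F [-0.5 -0.6 -2.5] t 12.3333 g 0.322 jaw -94.31 down [ 0.001  -0.0013 -1.    ]
```

View pics/top7.png

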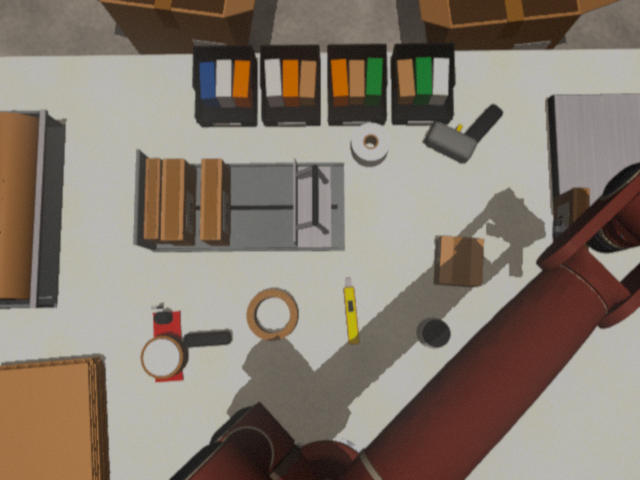

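Parcel_b is in the gripper at about (572,205). Parcel_a stands straight in the rack at (213,200), and the carton has not moved. I'll carry b to the rack.

Emit:
carry_out:
  moves: [0, 0, -1.5, -0.2, 0, 0, 0, -4, -0.4, 0, 0, 0, -7.5, -0.8, -0.01, 0, 0, -11.5, -1.2, -0.02, 0, 0, -15.5, -1.6, -0.03, 0, 0, -19.5, -2.1, -0.04, 0, 0, -23.5, -2.5, -0.05, 0, 0, -27.5, -2.9, -0.06, 0, 0, -31.5, -3.3, -0.075, 0, 0, -35.5, -3.8, -0.075, 0, 0, -39.5, -4.2, -0.075, 0, 0, -43, -4.6, -0.075]

```text
time: 13.38
tool_pos: [0.5745, -0.0011, 0.3086]
tool_rot: [0.0, -0.705, -0.001, 0.709]
contact_force: [1.4, -0.4, -2.2]
gripper_width: 0.317
```

```bash
python3 -c "
from h import *
rel(.603,.145,.313,-90)"
```

```text
cm [ -0.43 -14.6   -2.86] twist 0.001 pos [ 0.5745 -0.0011  0.3086] F [ 1.4 -0.4 -2.2] t 13.3833 g 0.317 jaw -89.94 down [-0.005   0.0014 -1.    ]
```

Emit:
carry_out:
  moves: [0, 0, -3, -0.6, 0, 0, 0, -6, -1.2, 0, 0, 0, -9, -1.8, 0, 0, 0, -11.5, -2.3, 0, 0, 0, -13.3, -2.7, 0, 0, 0, -14.3, -2.8, 0, 0, 0, -14.3, -2.8, 0, 0, 0, -14.3, -2.8, 0]

```text
time: 14.05
tool_pos: [0.6031, 0.1385, 0.3101]
tool_rot: [-0.001, -0.706, 0.0, 0.708]
contact_force: [0.4, 0.3, -0.7]
gripper_width: 0.316
```

```bash
python3 -c "
from h import *
rel(.603,.145,.107,-90)"
```

```text
cm [20.31 -0.67 -0.05] twist 0.001 pos [0.6031 0.1385 0.3101] F [ 0.4  0.3 -0.7] t 14.05 g 0.316 jaw -89.97 down [-3.1e-03 -9.0e-04 -1.0e+00]
```

Emit:
carry_out:
  moves: [0, 1.5, -0.2, 0, 0, 0, 4, -0.4, 0, 0, 0, 7.5, -0.5, 0, 0, 0, 11, -0.5, 0, 0, 0, 14, -0.5, 0, 0, 0, 16.5, -0.5, 0, 0, 0, 17.5, -0.5, 0, 0, 0, 17.5, -0.5, 0, 0, 0, 17.5, -0.5, 0, 0]

```text
time: 14.8
tool_pos: [0.604, 0.1428, 0.1369]
tool_rot: [0.0, -0.707, 0.0, 0.707]
contact_force: [-0.4, -0.4, -1.1]
gripper_width: 0.321
```

```bash
python3 -c "
from h import *
rel(.603,.145,.107,-90)
im=imaging.grab_frame('side')[:,:,::-1].copy()
cv2.imwrite('pics/side8.png',im)
crop('pics/side8.png','pics/c8.png',140,160,220,190,3)
"
```

```text
cm [ 2.99 -0.22  0.1 ] twist -0.001 pos [0.604  0.1428 0.1369] F [-0.4 -0.4 -1.1] t 14.8 g 0.321 jaw -90.07 down [-4.e-04 -1.e-04 -1.e+00]
```

View pics/c8.png

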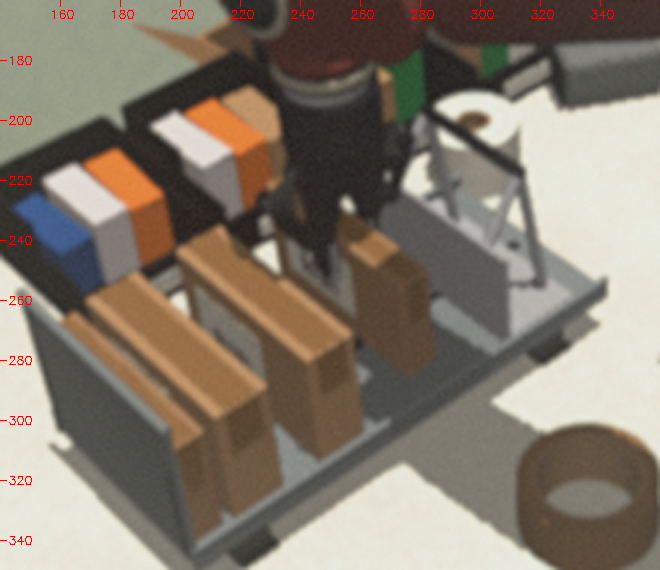

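Parcel_b is level between parcel_a and the stop plate, with its near bottom corner at about (277,285). Lowering it.

Emit:
carry_out:
  moves: [0, 0.8, 0, 0.1, 0, 0, 1.6, 0, 0.1, 0, 0, 2.1, 0, 0.1, 0, 0, 2.4, 0, 0.1, 0, 0, 2.6, 0, 0.1, 0, 0, 2.75, 0, 0.1, 0, 0, 2.85, 0, 0.1, 0, 0, 2.9, 0, 0.1, 0, 0, 2.9, 0, 0.1, 0]

```text
time: 15.6
tool_pos: [0.6031, 0.1435, 0.108]
tool_rot: [-0.0, 0.707, -0.0, -0.707]
contact_force: [-0.3, 0.1, -1.5]
gripper_width: 0.32
```

Emit:
carry_out:
  moves: [0, 0.1, 0, 0, 0, 0, 0.1, 0, 0, 0, 0, 0.1, 0, 0, 0]

```text
time: 15.85
tool_pos: [0.603, 0.1435, 0.107]
tool_rot: [-0.0, 0.707, -0.0, -0.707]
contact_force: [-0.6, 0.2, -2.4]
gripper_width: 0.321
```

Emit:
carry_out:
  moves: [0, 0.1, 0, 0, 0, 0, 0.15, 0, 0, 0, 0, 0.15, 0, 0, 0]

```text
time: 16.1
tool_pos: [0.6034, 0.1436, 0.1069]
tool_rot: [-0.0, 0.707, -0.0, -0.707]
contact_force: [-3.3, -0.5, 4.8]
gripper_width: 0.319
```

Emit:
carry_out:
  moves: [0.4, 0, 0, 0, 0, 0.45, 0, 0, 0, 0, 0.55, 0, 0, 0, 0, 0.65, 0, 0, 0, 0, 0.65, 0, 0, 0, 0, 0.65, -1, 0, 0, 0, 0.65, -2.5, 0, 0, 0, 0.65, -5, 0, 0, 0, 0.65, -8.5, 0, 0, 0, 0.65, -12, 0, 0, 0, 0.65, -15, 0, 0, 0, 0.65, -16, 0, 0, 0]

```text
time: 17.1
tool_pos: [0.6053, 0.1439, 0.2732]
tool_rot: [-0.001, 0.711, 0.0, -0.703]
contact_force: [0.5, -0.2, 0.7]
gripper_width: 0.65
```

```bash
python3 -c "
from h import *
rel(.603,.012,.26,-90)
for n in('side','top'):
  cv2.imwrite(f'pics/{n}9.png',imaging.grab_frame(n)[:,:,::-1])
crop('pics/side9.png','pics/c9.png',140,160,220,190,3)
"
```

```text
cm [ 1.3  13.19  0.24] twist -0.0 pos [0.6053 0.1439 0.2732] F [ 0.5 -0.2  0.7] t 17.1 g 0.65 jaw -90.0 down [ 0.0104  0.0014 -0.9999]
```

View pics/c9.png

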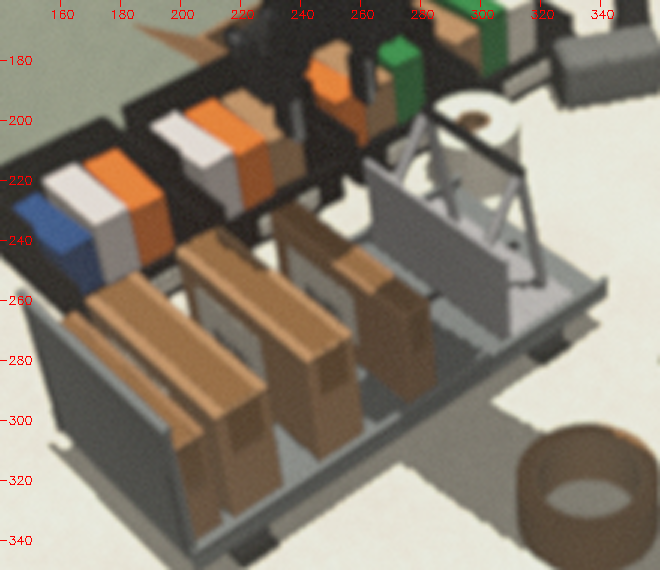

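Emit:
carry_out:
  moves: [0.65, 0, 2, 0, 0, 0.65, 0, 5, 0, 0, 0.65, 0, 8.5, 0, 0, 0.65, 0, 11.5, 0, 0, 0.65, 0, 13.2, 0, 0, 0.65, 0, 13.2, 0, 0, 0.65, 0, 13.2, 0, 0]

```text
time: 17.78
tool_pos: [0.602, 0.011, 0.2628]
tool_rot: [0.001, -0.706, 0.0, 0.709]
contact_force: [0.6, 0.3, -1.1]
gripper_width: 0.652
```

```bash
python3 -c "
from h import *
print(bp('side',297.8,208,.182), bp('side',281.7,198.3,.182), bp('side',314,217.3,.182))
rel(.603,.012,.172,-90)
cv2.imwrite('pics/side10.png',imaging.grab_frame('side')[:,:,::-1])
crop('pics/side10.png','pics/c10.png',180,110,200,190,3)
crop('pics/top9.png','pics/c11.png',125,140,230,120,3)
"
```

```text
[0.59603718 0.01928133 0.182     ] [0.65137503 0.02194946 0.182     ] [0.54388864 0.0155699  0.182     ]
cm [ 9.08 -0.09 -0.14] twist -0.002 pos [0.602  0.011  0.2628] F [ 0.6  0.3 -1.1] t 17.7833 g 0.652 jaw -90.12 down [-0.004  0.001 -1.   ]
```

View pics/c10.png

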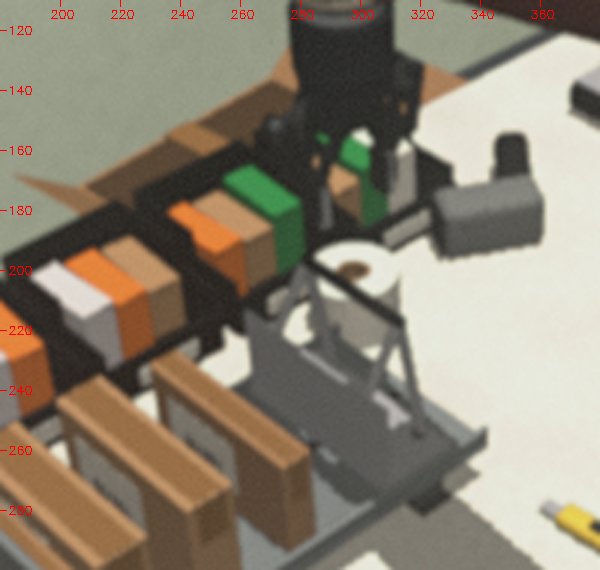

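View pics/c11.png

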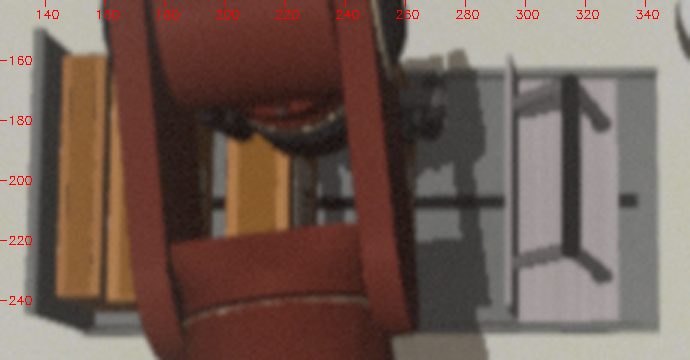

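The gripper hangs over the bar, which runs from about (280,198) to (314,218) in the side view. The side estimate of the bar's y (about 19 mm) and the top estimate (12 mm) differ by 7 mm. The jaw opening covers that, and the stop can slide to centre itself, so I'll go down and pinch it.

Emit:
carry_out:
  moves: [0.65, 1.5, -0.2, 0, 0, 0.65, 3.5, -0.2, 0, 0, 0.65, 5.5, -0.2, 0, 0, 0.65, 7.3, -0.2, 0, 0, 0.65, 8.5, -0.2, 0, 0, 0.65, 9.1, -0.2, 0, 0, 0.65, 9.1, -0.2, 0, 0, 0.4, 9.1, -0.2, 0, 0, 0.3, 9.1, -0.2, 0, 0, 0.2, 9.1, -0.2, 0, 0, 0.1, 9.1, -0.2, 0, 0, 0, 9.1, -0.2, 0, 0]

```text
time: 18.83
tool_pos: [0.6038, 0.0135, 0.1762]
tool_rot: [-0.0, 0.708, -0.0, -0.706]
contact_force: [-0.0, 0.2, 5.1]
gripper_width: 0.114
```

Emit:
carry_out:
  moves: [0, 0, 0, 0, 0, 0, 0, 0, 0, 0, 0, 0, 0, 0, 0, 0, 0, 0, 0, 0]

```text
time: 19.17
tool_pos: [0.6038, 0.0135, 0.1761]
tool_rot: [-0.0, 0.708, -0.0, -0.706]
contact_force: [-1.1, 0.3, 5.5]
gripper_width: 0.114
```

```bash
python3 -c "
from h import *
rel(.603,.17,.172,-90)
cv2.imwrite('pics/side11.png',imaging.grab_frame('side')[:,:,::-1])
cv2.imwrite('pics/top11.png',imaging.grab_frame('top')[:,:,::-1])
crop('pics/side11.png','pics/c12.png',140,130,220,200,3)
"
```

```text
cm [  0.41 -15.65   0.09] twist -0.0 pos [0.6038 0.0135 0.1761] F [-1.1  0.3  5.5] t 19.1667 g 0.114 jaw -90.02 down [ 2.5e-03  1.0e-04 -1.0e+00]
```

View pics/c12.png

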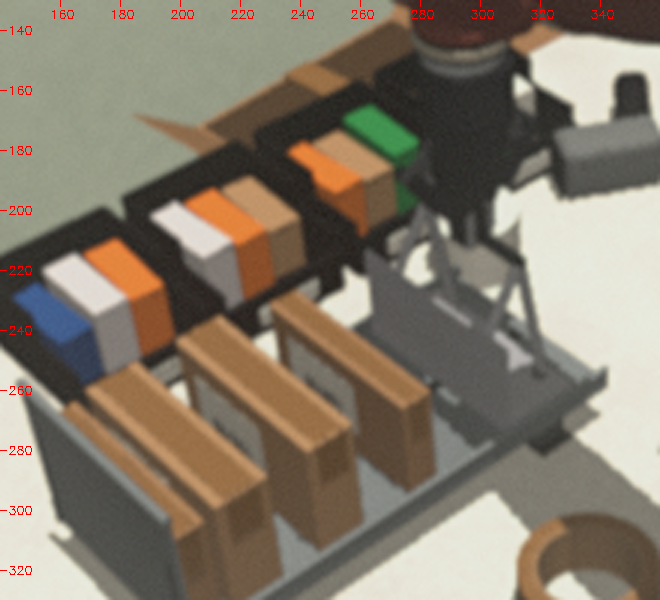

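View pics/top11.png

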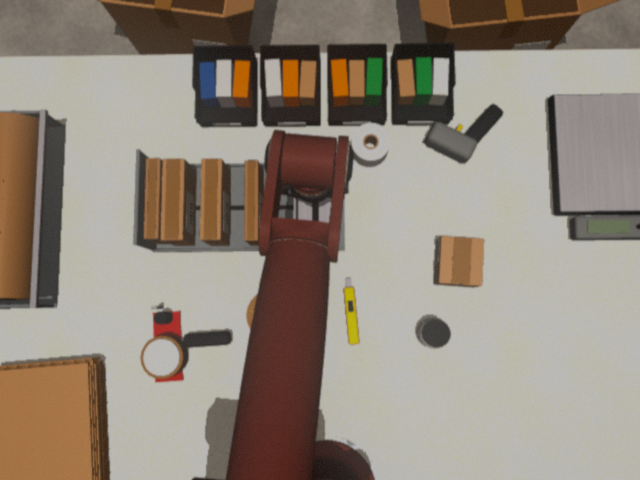

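The gripper has the bar at about (297,215), and all four parcels stand upright. I'll push the stop along slowly, watching the force.

Emit:
carry_out:
  moves: [0, -0.3, -0.2, 0.1, 0, 0, -0.3, -0.7, 0.1, 0, 0, -0.3, -1.4, 0.1, 0, 0, -0.3, -2.2, 0.1, 0, 0, -0.3, -3, 0.1, 0, 0, -0.3, -3.8, 0.1, 0, 0, -0.3, -4.6, 0.1, 0, 0, -0.3, -5.3, 0.1, 0, 0, -0.3, -5.9, 0.1, 0, 0, -0.3, -6.4, 0.1, 0, 0, -0.3, -6.8, 0.1, 0, 0, -0.3, -7.1, 0.1, 0]

```text
time: 20.27
tool_pos: [0.6038, 0.0836, 0.1763]
tool_rot: [0.001, 0.709, -0.001, -0.705]
contact_force: [10.4, -3.5, -7.1]
gripper_width: 0.108
```

Emit:
carry_out:
  moves: [0, 0, -0.3, 0, 0, 0, 0, -0.6, 0, 0, 0, 0, -0.9, 0, 0, 0, 0, -1.2, 0, 0, 0, 0, -1.5, 0, 0, 0, 0, -1.8, 0, 0, 0, 0, -2.1, 0, 0, 0, 0, -2.4, 0, 0, 0, 0, -2.7, 0, 0, 0, 0, -3, 0, 0, 0, 0, -3.2, 0, 0, 0, 0, -3.3, 0, 0]

```text
time: 21.27
tool_pos: [0.6038, 0.1161, 0.1763]
tool_rot: [0.001, 0.709, -0.001, -0.705]
contact_force: [9.6, -3.4, -7.1]
gripper_width: 0.109
```

```bash
python3 -c "
from h import *
rel(.603,.17,.175,-90)
cv2.imwrite('pics/side12.png',imaging.grab_frame('side')[:,:,::-1])
crop('pics/side12.png','pics/c13.png',140,130,220,200,3)
"
```

```text
cm [ 0.11 -5.39  0.08] twist -0.001 pos [0.6038 0.1161 0.1763] F [ 9.6 -3.4 -7.1] t 21.2667 g 0.109 jaw -90.05 down [ 0.0049 -0.0029 -1.    ]
```

View pics/c13.png

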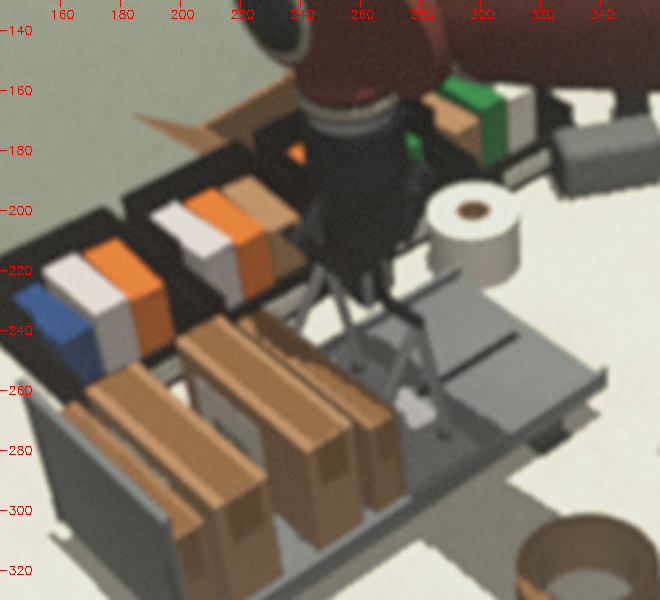

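Parcel_b is moving upright with the plate and has nearly reached parcel_a, with about 10 mm left. Continuing.

Emit:
carry_out:
  moves: [0, 0.1, -0.3, -0.1, 0, 0, 0.2, -0.6, -0.1, 0, 0, 0.2, -0.9, -0.1, 0, 0, 0.2, -1.2, -0.1, 0, 0, 0.2, -1.5, -0.1, 0, 0, 0.2, -1.8, -0.1, 0, 0, 0.2, -2.1, -0.1, 0, 0, 0.2, -2.4, -0.1, 0, 0, 0.2, -2.7, -0.1, 0, 0, 0.2, -3, -0.1, 0, 0, 0.2, -3.3, -0.1, 0, 0, 0.2, -3.6, -0.1, 0]

```text
time: 22.32
tool_pos: [0.6039, 0.1528, 0.1762]
tool_rot: [0.0, 0.708, -0.001, -0.706]
contact_force: [2.4, -6.5, 3.5]
gripper_width: 0.115
```

```bash
python3 -c "
from h import *
rel(.603,.17,.175,-90)
cv2.imwrite('pics/side13.png',imaging.grab_frame('side')[:,:,::-1])
crop('pics/side13.png','pics/c14.png',140,130,220,200,3)
"
```

```text
cm [ 0.12 -1.72  0.09] twist -0.001 pos [0.6039 0.1528 0.1762] F [ 2.4 -6.5  3.5] t 22.3167 g 0.115 jaw -90.03 down [ 0.0026 -0.0019 -1.    ]
```

View pics/c14.png

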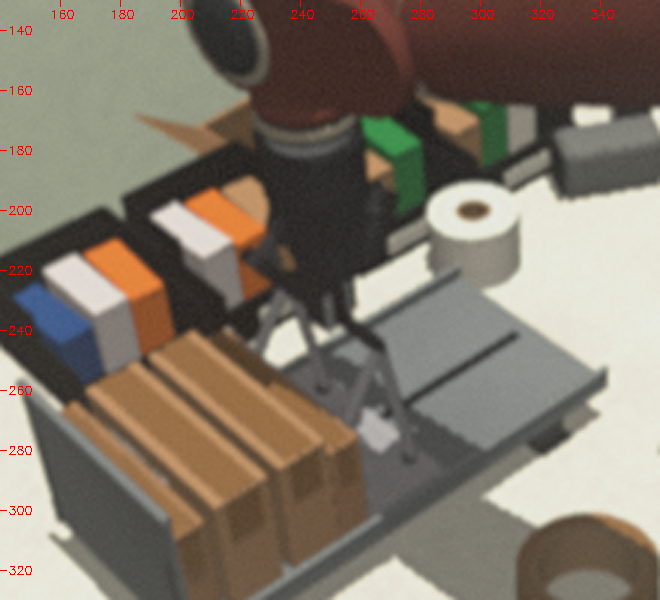

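Emit:
carry_out:
  moves: [0, 0, -0.2, 0, 0, 0, 0, -0.4, 0, 0, 0, 0, -0.6, 0, 0, 0, 0, -0.8, 0, 0, 0, 0, -1, 0, 0, 0, 0, -1.1, 0, 0, 0, 0, -1.2, 0, 0]

```text
time: 22.95
tool_pos: [0.6039, 0.1642, 0.1762]
tool_rot: [0.001, 0.708, -0.001, -0.706]
contact_force: [2.5, -7.8, 4.1]
gripper_width: 0.112
```

Emit:
carry_out:
  moves: [0, 0, -0.1, 0, 0, 0, 0, -0.2, 0, 0, 0, 0, -0.2, 0, 0]

```text
time: 23.2
tool_pos: [0.6039, 0.1664, 0.1762]
tool_rot: [0.001, 0.708, -0.001, -0.706]
contact_force: [4.2, -6.8, 4.3]
gripper_width: 0.11
```

Emit:
carry_out:
  moves: [0, 0, -0.05, 0, 0, 0, 0, -0.1, 0, 0, 0, 0, -0.15, 0, 0, 0, 0, -0.15, 0, 0]

```text
time: 23.53
tool_pos: [0.6039, 0.1677, 0.1762]
tool_rot: [0.001, 0.708, -0.001, -0.706]
contact_force: [2.0, -7.3, 3.6]
gripper_width: 0.113
```

Emit:
carry_out:
  moves: [0, 0, -0.05, 0, 0, 0, 0, -0.1, 0, 0, 0, 0, -0.1, 0, 0]

```text
time: 23.78
tool_pos: [0.6039, 0.1683, 0.1762]
tool_rot: [0.001, 0.708, -0.002, -0.706]
contact_force: [3.4, -9.6, 3.1]
gripper_width: 0.112
```

```bash
python3 -c "
from h import *
rel(.603,.17,.175,-90)
cv2.imwrite('pics/side14.png',imaging.grab_frame('side')[:,:,::-1])
crop('pics/side14.png','pics/c15.png',140,230,130,130,5)
"
```

```text
cm [ 0.12 -0.17  0.09] twist -0.001 pos [0.6039 0.1683 0.1762] F [ 3.4 -9.6  3.1] t 23.7833 g 0.112 jaw -90.04 down [ 0.0023 -0.004  -1.    ]
```

View pics/c15.png

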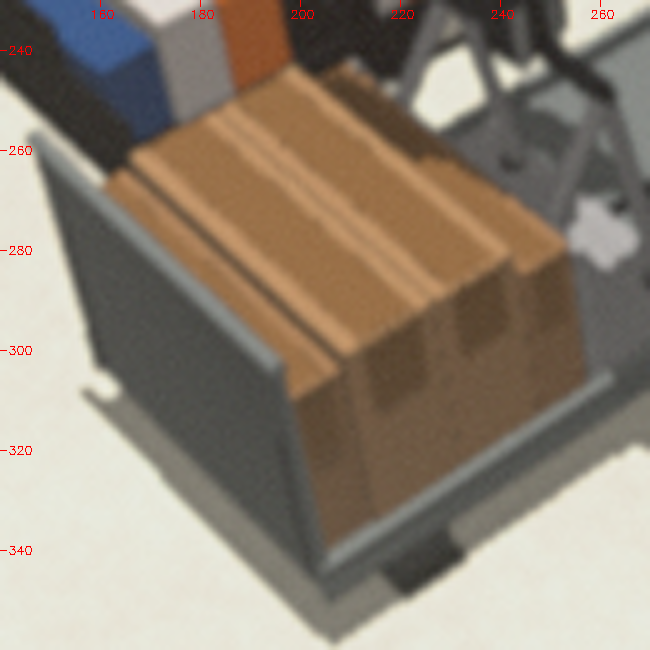

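The row is almost closed. No clear gap is visible between the parcels in the crop, and the push force is starting to rise. Continuing in small steps.

Emit:
carry_out:
  moves: [0, 0, -0.05, 0, 0, 0, 0, -0.1, 0, 0, 0, 0, -0.1, 0, 0]

```text
time: 24.08
tool_pos: [0.6039, 0.1691, 0.1762]
tool_rot: [0.001, 0.708, -0.002, -0.706]
contact_force: [1.6, -9.4, 3.7]
gripper_width: 0.111
```

Emit:
carry_out:
  moves: [0, 0, -0.05, 0, 0, 0, 0, -0.1, 0, 0, 0, 0, -0.1, 0, 0]

```text
time: 24.33
tool_pos: [0.6039, 0.17, 0.1762]
tool_rot: [0.001, 0.708, -0.002, -0.706]
contact_force: [3.6, -9.7, 3.5]
gripper_width: 0.113
```

Emit:
carry_out:
  moves: [0, 0, -0.05, 0, 0, 0, 0, -0.1, 0, 0, 0, 0, -0.1, 0, 0]

```text
time: 24.58
tool_pos: [0.6039, 0.1701, 0.1762]
tool_rot: [0.002, 0.708, -0.003, -0.706]
contact_force: [2.3, -11.9, 3.3]
gripper_width: 0.117
```

Emit:
carry_out:
  moves: [0, 0, -0.05, 0, 0, 0, 0, -0.1, 0, 0, 0, 0, -0.1, 0, 0]

```text
time: 24.83
tool_pos: [0.6039, 0.1701, 0.1762]
tool_rot: [0.003, 0.708, -0.003, -0.706]
contact_force: [1.9, -14.9, 4.5]
gripper_width: 0.113
```

Emit:
carry_out:
  moves: [0, 0, -0.05, 0, 0, 0, 0, -0.1, 0, 0, 0, 0, -0.1, 0, 0]

```text
time: 25.08
tool_pos: [0.6039, 0.1702, 0.1762]
tool_rot: [0.003, 0.708, -0.004, -0.707]
contact_force: [1.0, -17.8, 4.6]
gripper_width: 0.113
```

```bash
python3 -c "
from h import *
rel(.603,.17,.175,-90)
cv2.imwrite('pics/side15.png',imaging.grab_frame('side')[:,:,::-1])
crop('pics/side15.png','pics/c16.png',140,230,130,120,6)
cv2.imwrite('pics/top15.png',imaging.grab_frame('top')[:,:,::-1])
"
```

```text
cm [0.12 0.02 0.09] twist -0.001 pos [0.6039 0.1702 0.1762] F [  1.  -17.8   4.6] t 25.0833 g 0.113 jaw -90.08 down [ 0.0014 -0.0105 -0.9999]
```

View pics/c16.png

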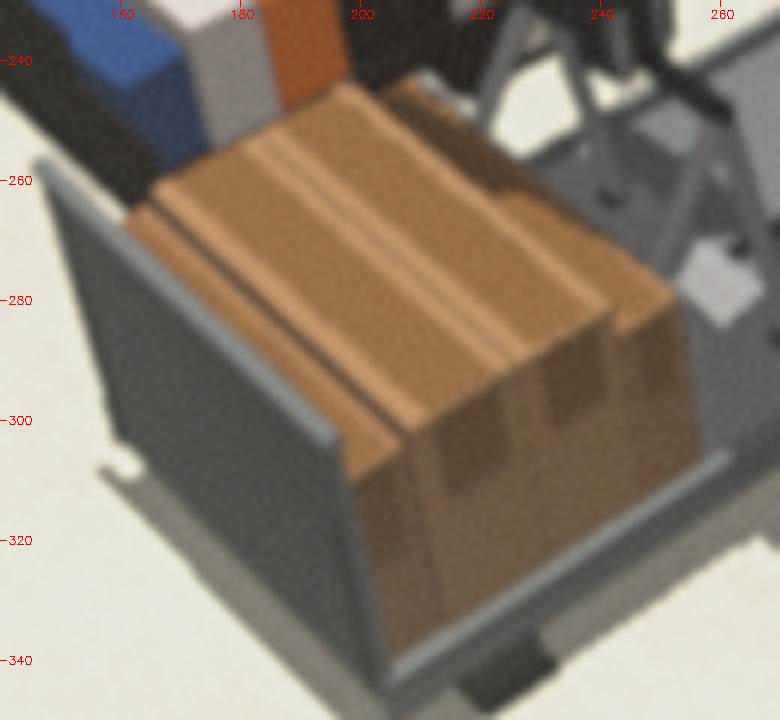

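The row is closed against the wall: the stop held at y = 0.170 while the force rose from 12 to 18 N. I'll relax the push without pulling back, then release.

Emit:
carry_out:
  moves: [0, 0, 0.1, 0, 0, 0, 0, 0.2, 0, 0, 0, 0, 0.3, 0, 0, 0, 0, 0.35, 0, 0, 0, 0, 0.35, 0, 0]

```text
time: 25.6
tool_pos: [0.6039, 0.17, 0.1762]
tool_rot: [0.001, 0.708, -0.001, -0.706]
contact_force: [3.6, -6.7, 2.5]
gripper_width: 0.114
```

Emit:
carry_out:
  moves: [0, 0, 0.1, 0, 0, 0, 0, 0.1, 0, 0, 0.15, 0, 0.1, 0, 0, 0.2, 0, 0.1, 0, 0, 0.3, 0, 0.1, 0, 0, 0.4, 0, 0.1, 0, 0, 0.45, 0, 0.1, 0, 0, 0.45, 0, 0.1, 0, 0]

```text
time: 26.27
tool_pos: [0.6026, 0.1709, 0.1751]
tool_rot: [0.0, -0.707, -0.0, 0.707]
contact_force: [0.1, -0.8, -0.5]
gripper_width: 0.446
```

Emit:
carry_out:
  moves: [0.45, -0.5, 0, 0, 0, 0.45, -1.5, 0, 0, 0, 0.45, -3, 0, 0, 0, 0.45, -5, 0, 0, 0, 0.45, -8, 0, 0, 0, 0.45, -11, 0, 0, 0, 0.45, -13, 0, 0, 0, 0.45, -14, 0, 0, 0, 0.45, -14, 0, 0, 0]

```text
time: 27.02
tool_pos: [0.6045, 0.1708, 0.3208]
tool_rot: [-0.001, 0.71, 0.0, -0.704]
contact_force: [0.3, -0.1, 0.5]
gripper_width: 0.451
```

Emit:
carry_out:
  moves: [0.45, 0, 3, 0, 0, 0.45, 0, 7, 0, 0, 0.45, 0, 11, 0, 0, 0.45, 0, 15, 0, 0, 0.45, 0, 19, 0, 0, 0.45, 0, 23, 0, 0, 0.45, 0, 27, 0, 0, 0.45, 0, 31, 0, 0, 0.45, 0, 33, 0, 0, 0.45, 0, 33, 0, 0, 0.45, 0, 33, 0, 0]

```text
time: 27.93
tool_pos: [0.6022, -0.1603, 0.3135]
tool_rot: [0.001, -0.706, 0.0, 0.708]
contact_force: [0.5, -0.4, 0.2]
gripper_width: 0.449
```

```bash
python3 -c "
from h import *
rel(.603,.17,.175,-90)
for n in('side','top'):
  cv2.imwrite(f'pics/{n}16.png',imaging.grab_frame(n)[:,:,::-1])
crop('pics/side16.png','pics/c17.png',140,190,160,160,4)
crop('pics/top16.png','pics/c18.png',125,140,230,120,3)
"
```

```text
cm [ 13.91 -33.01  -0.04] twist -0.002 pos [ 0.6022 -0.1603  0.3135] F [ 0.5 -0.4  0.2] t 27.9333 g 0.449 jaw -90.14 down [-0.0028  0.0016 -1.    ]
```

View pics/c17.png

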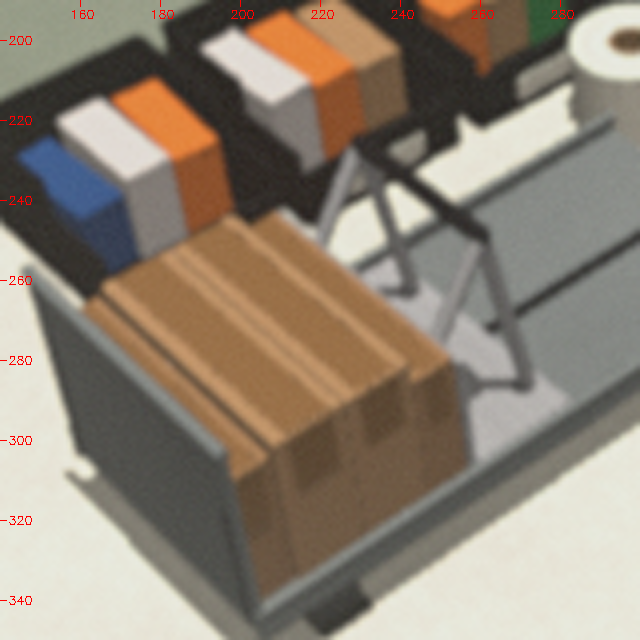

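View pics/c18.png

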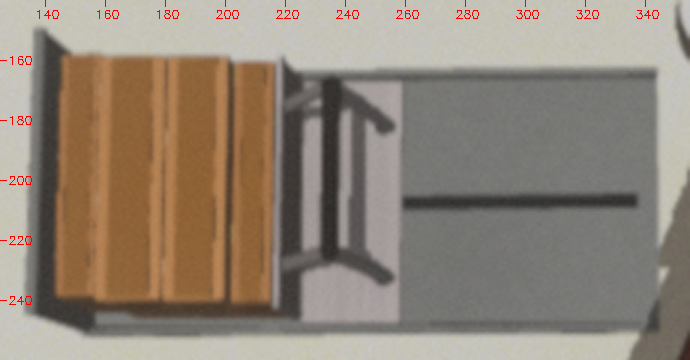

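View pics/top16.png

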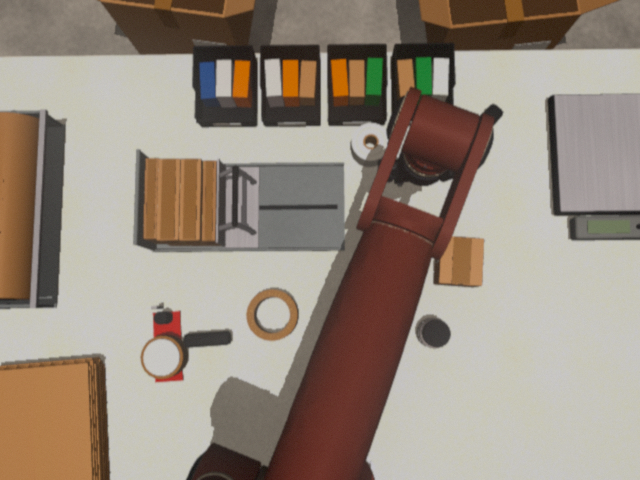

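```bash
python3 -c "
from h import *
print('bar',bp('top',125+330/3,140+166/3,.185),'was',bp('top',125+571/3,140+166/3,.185))
print('plate back',bp('top',125+282/3,200,.134),'plate front',bp('top',125+274/3,200,.134),'b left',bp('top',125+272/3,200,.139),'b right',bp('top',125+233/3,200,.139))
for n in('side','top'):
  d=cv2.absdiff(cv2.imread(f'pics/{n}0.png'),cv2.imread(f'pics/{n}16.png')).max(2)
  cv2.imwrite(f'pics/d{n}.png',d)
"
```

```text
bar [0.60362486 0.16791489 0.185     ] was [0.6019796 0.0119933 0.185    ]
plate back [0.60441142 0.20866825 0.134     ] plate front [0.60446794 0.2140779  0.134     ] b left [0.60353498 0.21444609 0.139     ] b right [0.60380951 0.24071999 0.139     ]
```

View pics/dtop.png

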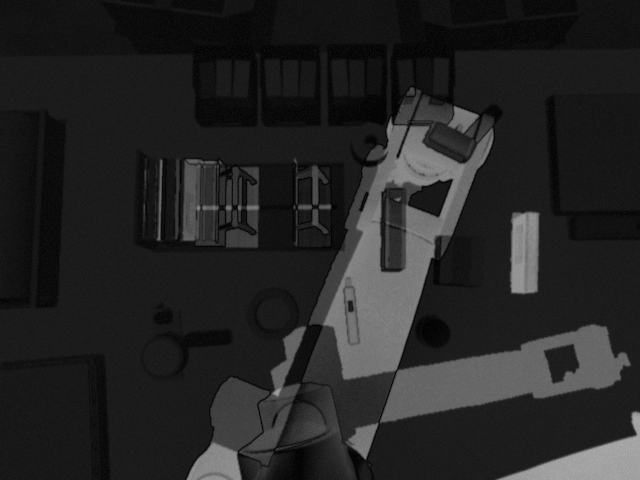

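The plate front is at y = 0.2141 and parcel_b's face at 0.2144, so they touch. The difference image shows no edges around the other items; the scanner and knife, behind the arm in this picture, can't be compared, but nothing came near them. Handing in.

```bash
python3 -c "
from h import *
print(workorder.job_done())"
```

```text
the job is handed in; nothing more can be done
None
```

The job is done and handed in at about 28 s of the 72 s allowed. Both parcels stand upright in the rack, and the end stop holds all four parcels against the end wall.

**What I did:** I set down parcel_a next to row_2 and then parcel_b, lowering each until a small contact force (3–5 N) showed it was on the bed. I then pinched the grab bar and slid the stop up. The row moved at about 10 N, then held at bar y = 0.170 m while the force rose to 18 N. I eased off the push before opening the gripper and moved the arm clear.

**Last checks:**
- **Fit:** the pictures show all four parcels upright with no visible gaps. The plate front measured y = 0.2141 m and parcel_b's face 0.2144 m, so they touch within measuring accuracy.
- **Stop position:** the bar measured 0.168 m after release against 0.170 m while gripped. The picture read 1.5 mm low in the same way when I first gripped it, so I don't think the stop slid back.
- **Other items:** the before-and-after top pictures show nothing else moved. The scanner and knife were hidden by the arm in the last picture, so I couldn't compare them, but the gripper and parcels stayed well clear of both.

**One disagreement:** before I gripped the bar, the side camera put it about 7 mm further along than the top camera did. The grasp agreed with the top camera to within 2 mm.

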